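# Close the twist-lock canister around the small one

## Robot

A 7-joint arm with a two-finger parallel gripper is mounted at the origin on a cart in front of the work surface, level with it; the furniture and walls round the work are solid. World frame = base frame: x ahead of the robot, y to its left, z up, the work surface at z = 0. Lengths are in m, angles in rad, forces in N, time in s.
With the tool pointing down it reaches from about 0.4 to 0.875 m from the base axis. Payload 6.5 kg.
Tool frame: the origin (TCP) lies midway between the tips of the shut fingers; the grasp point (between the pads) lies 19 mm behind it; z points along the fingers, y is the line along which they close (so a half turn about z gives the same grasp; the last joint's range is limited). The gripper opens to 88 mm and grips with 3 to 60 N. Pads are 18 mm wide; open, the fingers measure 123 mm over their backs; the gripper's body (75 mm by 187 mm) begins 45 mm behind the grasp point.
Start: joints at [-1.198, 0.536, -0.004, 1.538, 0.003, 1.067, -0.071], TCP at [0.276, 0.588, 0.239] pointing down, gripper open.
Joint ranges: [-2.7, 2.7], [-0.37, 2.16], [-1.27, 1.26], [0.24, 2.4], [-1.31, 4.45], [0.19, 1.91], [-2.76, 2.76]. Speed limits (rad/s): [2.39, 2.39, 3.14, 3.14, 3.14, 3.14, 3.14].

## Interface

Orientations are given as a unit quaternion [w, x, y, z].
In Python, from plant import bot, vision, ticket gives the robot as it stands.
- The arm moves only by the tool apply_moves, never from a script. Its argument "rows" is a list of rows, each an object of numbers: "x", "y", "z": the shift along the tool's x, y, z in m; "twist": the turn about the tool's z in degrees. In form: [{"x": .., "y": .., "z": .., "twist": ..}, ...]. A call has 1 to 10 rows; each row shifts and turns the commanded pose from where the row before left it, along the tool's axes as they then stand; what a row does not reach is not made up. A row lasts 1/8 s, in which the tool goes at most 62.5 mm and 10.7 degrees, less where a joint would pass 70% of its speed; a pose out of reach is approached as far as the arm can. A call with a gripper value outside its range is refused whole. "jaw" is the opening, from 0 (shut) to 1 (fully open), set as the call begins (left out, the last holds). The fingers move at their own pace and stop on an object; "grip_force" is the grip in N (left out, the last holds). Time passes only in rows, so rows that do not move let the fingers close. It gives the time, the measured TCP pose, the force, the opening and the grip force at its end, in the units of the state.
- bot.get_obs(): the state, without advancing time (a new reading comes with each control period).
- vision.read_camera(name): name is "scene" or "top" or "wrist"; returns a dict with "pixels" (480x640x3 uint8, blue, green, red), "depth" (480x640 float32, m along the optical axis (not along the pixel's ray), 0 where there is no reading), "intrinsics" (3x3 intrinsics, pixels), "world_from_camera" (4x4, takes a point from camera to world coordinates). Camera axes: x right, y down, z forward; pixel columns grow to the right and rows downward; lengths in m; the calibration is good to about 2 mm. The wrist camera is an equidistant fisheye: a pixel r from the principal point sees the ray r / f radians off the axis. A picture is of the moment at which its call begins.
- ticket.close_job(): hands the job in; it is judged then, once.
The state is a dict: "clock": time; "joints": joint angles; "qd": joint speeds; "effort": joint torques, N m; "tool_pos": TCP position; "tool_rot": TCP orientation; "contact_force": force on the tool from outside, world axes, zero at the start; "ft_torque": the same for the moment, N m; "finger_gap": finger opening in m; "grip_force": force on a finger pad.
Only numpy, scipy, OpenCV 4.12 (cv2) and the standard library are available. Lean on these libraries where they do the work, as an engineer would, in place of code of your own. Each camera call takes 0.05 s, during which the arm holds its last target. There are 200 camera calls.

## Task

Put the small round canister upright into the metal lower shell on the wooden board. Then take the hollow cover off the sloping drying rest, lower it over the small canister with its bar turned to the two ribs on the lower shell until its rim is fully down, and turn it clockwise (seen from above) to its stop so that it is locked, the bar lying along the board's long side. Let go of everything.

Things in the scene. Friction and masses are not known exactly. Their poses are not given: they have to be found in the camera images.
- base: Fixed lower half: round aluminium shell on a wooden board 170 x 120 x 16 mm. Origin: centre of the board's underside, on the shell's axis; z up, x along the board's long side; all repeats after half a turn. Open on top: inner floor z = 22 mm, inner radius 40 mm, rim z = 64 mm. Outside: body radius 55 mm up to a flat shoulder at z = 40 mm, neck radius 44 mm above it.
- base_seat (a point): Centre of the shoulder's plane, on the shell's axis, 40 mm above the board's underside: the cover's rim centre comes here. Axes as base. Round the neck's top (18 to 24 mm above this) runs a flange of radius 49 mm with two opposite gaps 56 degrees wide. Stops under the flange end the cover's clockwise turn with its bar along x. Radial play of cover on shell: 2 mm.
- base_entry (a point): Outer end of one of the shell's two upright ribs (10 mm wide, 22 mm high, standing 6 mm out from the body; the other is opposite), half-way up it. The ribs mark the middles of the flange's gaps: 60 and 240 degrees anticlockwise of the base's +x, seen from above. Axes as base.
- rest: Fixed wooden drying rest, 150 x 110 mm, 115 mm high. Its face slopes at 35 degrees (0.61 rad), low side towards its -x, roughly to the robot. Origin: centre of its footprint; z up, +x level towards the high side. The face is 68 mm above the origin. Two 10 mm steel pegs, 22 mm high, square to the face, hold the cover on the low side; it lifts off freely square to the face.
- cover_bar (a point): Cover: hollow round aluminium shell, open below, 110 mm in diameter, 80 mm high, 0.22 kg, with a bar on top 66 mm long, 16 mm thick, 30 mm high to hold it by. This is the bar's centre, on the cover's axis, 15 mm below the bar's top, 95 mm above the rim. z: axis, out of the closed top; x: along the bar. At the start it lies tilted on the rest, bar up the slope; half a turn makes no difference.
- cover_rim (a point): Centre of the cover's open lower edge; axes as cover_bar. Inside, under the bar's ends (+x, -x; ribs outside), two 12 mm lugs reach in to radius 46 mm, 7 to 13 mm above the rim. They pass the flange only at its gaps: bar 60 degrees (+-20) anticlockwise of the base's x. Down, the rim is on the shoulder; 60 degrees clockwise turns the lugs under the flange to the stops. Inner height 76 mm.
- inner_mid (a point): Small closed aluminium canister, a plain upright cylinder 58 mm in diameter, 85 mm high, 0.13 kg, standing on the worktop. This is its centre, 42.5 mm above its underside; z along its axis. Standing in the lower shell it sticks up 43 mm above the rim.

How it is judged:
By the outcome, as a careful person would: the job done as asked, in the order asked, and still so for the second after the job is handed in, with the robot touching nothing.
It also fails if it takes over 64 s, if anything falls off the work surface, if the arm or the gripper's body presses on something with over 40 N, if the wrist force passes 120 N, or if a joint passes its speed limit or range.

## Working session

There is one attempt and no reset: what is moved stays moved. The work goes in short steps, Python scripts to look and compute and a tool call to move; the robot and the scene stay as the last step left them, time stands still between calls to the robot, and variables do not carry over. Pictures are saved under pics/ and viewed, at most 10 in all, crops included, and the job is handed in when it is done.

Besides the shell and the picture viewer there is one more tool, called as name([rows], argument=value, ...), one row to a line, values as JSON. apply_moves: Moves the arm, as the interface text tells. Its arguments: {"type":"object","properties":{"rows":{"type":"array"},"jaw":{"type":"number"},"grip_force":{"type":"number"}},"required":["rows"]}

```bash
mkdir -p pics; ls; cat > h.py <<'E'
import numpy as np, cv2
from plant import bot, vision, ticket
def cam(n,save=None):
    c=vision.read_camera(n); 
    if save: cv2.imwrite('pics/'+save,c['pixels'])
    return c
def pts(c):  # world points from depth, pinhole
    K=c['intrinsics'];d=c['depth'];v,u=np.mgrid[:480,:640]
    P=np.stack([(u-K[0,2])/K[0,0]*d,(v-K[1,2])/K[1,1]*d,d],-1)
    T=c['world_from_camera'];return P@T[:3,:3].T+T[:3,3]
E
python3 - <<'E'
from h import *
o=bot.get_obs();print({k:np.round(v,3) for k,v in o.items()})
a=cam('scene','s0.png');b=cam('top','t0.png')
np.savez('c0.npz',s=pts(a),t=pts(b),sp=a['pixels'],tp=b['pixels'])
for c in(a,b):print(c['intrinsics'].round(1).tolist(),c['world_from_camera'].round(3).tolist(),(c['depth']>0).mean())
E
```

```text
pics
{'clock': np.float64(0.0), 'joints': array([-1.198,  0.537, -0.004,  1.539,  0.003,  1.067, -0.071]), 'qd': array([ 0.001, -0.001,  0.   ,  0.001,  0.001, -0.002, -0.002]), 'effort': array([ 0.0000e+00, -5.7098e+01,  9.9100e-01, -2.5160e+01, -5.6000e-02,
        1.8000e-02,  0.0000e+00]), 'tool_pos': array([0.276, 0.588, 0.238]), 'tool_rot': array([-0.   ,  0.218,  0.976, -0.001]), 'contact_force': array([-1.093,  0.048, -0.525]), 'ft_torque': array([-0.004,  0.054,  0.047]), 'grip_force': np.float64(0.0), 'finger_gap': np.float64(0.088)}
[[437.7, 0.0, 326.3], [0.0, 437.7, 236.6], [0.0, 0.0, 1.0]] [[-0.049, 0.886, -0.462, 0.921], [0.999, 0.046, -0.018, -0.086], [0.005, -0.462, -0.887, 0.882], [0.0, 0.0, 0.0, 1.0]] 0.996064453125
[[560.7, 0.0, 333.8], [0.0, 560.7, 235.5], [0.0, 0.0, 1.0]] [[0.007, -0.992, 0.129, 0.385], [-1.0, -0.006, 0.01, -0.11], [-0.009, -0.129, -0.992, 1.287], [0.0, 0.0, 0.0, 1.0]] 0.9958756510416666
```

View pics/t0.png

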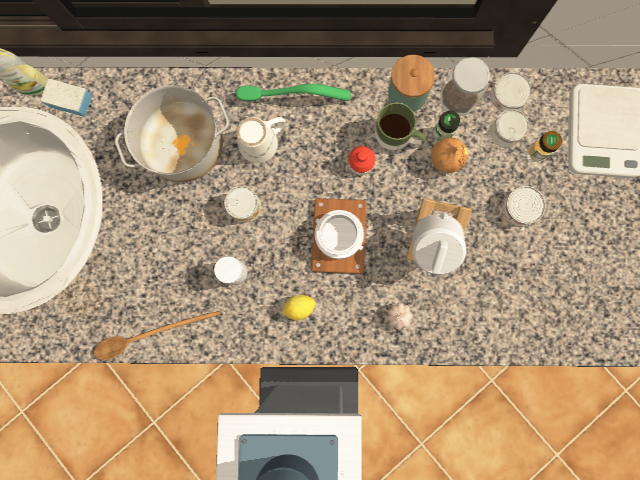

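View pics/s0.png

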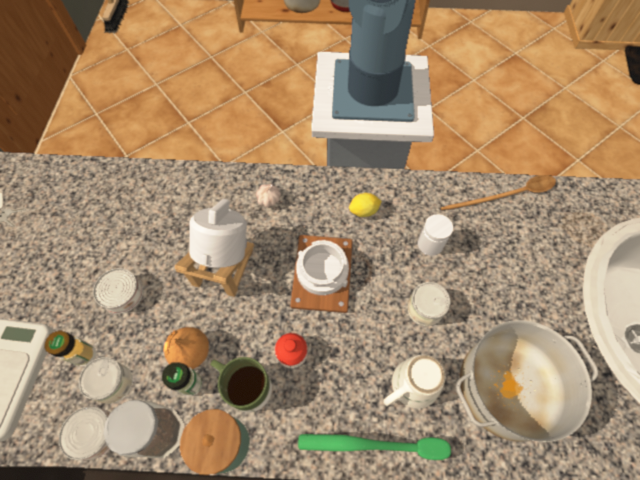

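The top view shows the board and shell at about (340,235), the cover on its rest at (438,243), and the plain canister at (229,270). The scene view agrees, with the canister at (436,233). Next I measure them.

```bash
cat > m.py <<'E'
from h import *
z=np.load('c0.npz')
def circ(p):
    A=np.c_[2*p,np.ones(len(p))];s=np.linalg.lstsq(A,(p**2).sum(1),rcond=None)[0]
    return s[:2],np.sqrt(s[2]+s[:2]@s[:2])
def mask(P,x,y,zr):
    return (abs(P[...,0]-x[0])<x[1])&(abs(P[...,1]-y[0])<y[1])&(P[...,2]>zr[0])&(P[...,2]<zr[1])
for n in 'ts':
    P=z[n];px=z[n+'p'];hsv=cv2.cvtColor(px,cv2.COLOR_BGR2HSV).astype(int)
    uv={'t':[(229,268),(340,206),(340,236),(438,243)],'s':[(438,222),(322,300),(323,262),(217,235)]}[n]
    print(n,[P[v,u].round(3).tolist() for u,v in uv])
    c=P[uv[0][1],uv[0][0]]
    q=P[mask(P,(c[0],.05),(c[1],.05),(.078,.095))]
    e=cv2.minEnclosingCircle((q[:,:2]*1000).astype(np.float32)); print('can top',np.median(q,0).round(4),len(q),e)
    b=P[uv[2][1],uv[2][0]]
    m=mask(P,(b[0],.13),(b[1],.1),(.008,.024))&(hsv[...,1]>90)
    q=P[m];print('board',len(q),np.median(q[:,2]),cv2.minAreaRect((q[:,:2]*1000).astype(np.float32)))
    q=P[mask(P,(b[0],.08),(b[1],.08),(.059,.07))][:,:2]
    e=cv2.minEnclosingCircle((q*1000).astype(np.float32)); print('rim',len(q),e,circ(q))
E
python3 m.py
```

```text
t [[0.469, 0.126, 0.087], [0.618, -0.111, 0.019], [0.548, -0.112, 0.023], [0.518, -0.311, 0.152]]
can top [0.4669 0.1301 0.085 ] 570 ((466.2583312988281, 130.6693572998047), 29.21046257019043)
board 1821 0.015806035007707164 ((551.5446166992188, -108.20130920410156), (119.78739166259766, 170.5255584716797), 87.91930389404297)
rim 435 ((551.4655151367188, -108.23895263671875), 49.60384750366211) (array([ 0.55112384, -0.10821245]), np.float64(0.044240096099633364))
s [[0.461, 0.129, 0.087], [0.618, -0.105, 0.015], [0.537, -0.108, 0.026], [0.549, -0.306, 0.154]]
can top [0.4709 0.1297 0.0855] 560 ((468.4142150878906, 130.7849578857422), 29.6999454498291)
board 1717 0.01632753888714833 ((521.0232543945312, -102.47319030761719), (142.0419464111328, 248.7789764404297), 79.04524993896484)
rim 544 ((552.5096435546875, -108.89091491699219), 49.83308029174805) (array([ 0.55353805, -0.10816253]), np.float64(0.04436420164043035))
```

```bash
python3 - <<'E'
from h import *
z=np.load('c0.npz')
a=cv2.resize(z['tp'][185:290,395:485],None,fx=5,fy=5,interpolation=2);b=cv2.resize(z['sp'][190:300,165:265],None,fx=3.4,fy=4.77,interpolation=2)
h=min(a.shape[0],b.shape[0]);cv2.imwrite('pics/z0.png',np.hstack([a[:h],b[:h]]))
E
```

```text
(no output)
```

View pics/z0.png

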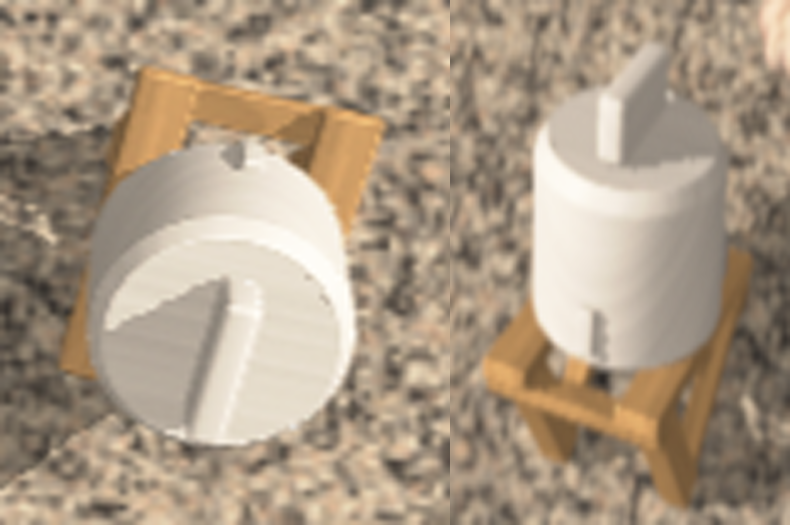

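The crop shows the cover's bar running up the slope, from crop (205,430) to (242,285), and the rest yawed about −14°. Next I fit the cover's plane and bar.

```bash
cat > cv.py <<'E'
from h import *
from m import circ
z=np.load('c0.npz')
R35=np.radians(35)
out=[]
for n in 'ts':
    P=z[n].reshape(-1,3);P=P[np.isfinite(P).all(1)]
    P=P[(abs(P[:,0]-.53)<.13)&(abs(P[:,1]+.31)<.09)&(P[:,2]>.05)&(P[:,2]<.25)]
    best=None
    for yd in np.arange(-25,0,.5):   # rest yaw: top disc plane, tilt known
        y=np.radians(yd);e=np.array([np.cos(y),np.sin(y),0]);nn=-e*np.sin(R35)+[0,0,np.cos(R35)]
        h=P@nn;H,ed=np.histogram(h,np.arange(h.min(),h.max(),.0015));k=H.argmax()
        if best is None or H[k]>best[0]:best=(H[k],yd,ed[k]+.00075)
    # refine by plane fit
    y=np.radians(best[1]);nn=np.array([-np.cos(y)*np.sin(R35),-np.sin(y)*np.sin(R35),np.cos(R35)])
    for _ in range(3):
        q=P[abs(P@nn-best[2])<.003] if _==0 else P[abs((P-c)@nn)<.002]
        c=q.mean(0);nn=np.linalg.svd(q-c)[2][2];nn*=np.sign(nn[2])
    print(n,best,len(q),'normal',nn.round(3),'tilt',np.degrees(np.arccos(nn[2])),'yaw',np.degrees(np.arctan2(-nn[1],-nn[0])),c.round(4))
    up=np.array([0,0,1])-nn*nn[2];up/=np.linalg.norm(up);s=np.cross(nn,up)
    L=np.c_[(P-c)@up,(P-c)@s,(P-c)@nn]
    d=L[abs(L[:,2])<.002];e=cv2.minEnclosingCircle((d[:,:2]*1000).astype(np.float32));print('disc',e)
    b=L[(L[:,2]>.026)&(L[:,2]<.036)];r=cv2.minAreaRect((b[:,:2]*1000).astype(np.float32));print('bartop',len(b),np.median(b[:,2]),r)
    o=np.array(r[0])/1000;print('bar centre',(c+up*o[0]+s*o[1]+nn*(np.median(b[:,2])-.015)).round(4))
E
python3 cv.py | tail -8
```

```text
t (np.int64(428), np.float64(-13.0), np.float64(-0.21125427336047883)) 945 normal [-0.558  0.123  0.821] tilt 34.82107856158301 yaw -12.480717925998523 [ 0.5029 -0.3151  0.1348]
disc ((-2.410655975341797, -0.056279249489307404), 52.37400436401367)
bartop 227 0.029596574241853944 ((-3.722513198852539, -0.3457212448120117), (16.23664093017578, 67.68466186523438), 89.65257263183594)
bar centre [ 0.4917 -0.313   0.1447]
s (np.int64(455), np.float64(-13.5), np.float64(-0.21224530314373494)) 742 normal [-0.557  0.125  0.821] tilt 34.77864115105967 yaw -12.6497964198087 [ 0.5097 -0.3117  0.1385]
disc ((-8.42137622833252, -5.2162089347839355), 51.521488189697266)
bartop 140 0.029338581451441276 ((-8.932693481445312, -4.452601432800293), (65.44264221191406, 16.275766372680664), 0.30290326476097107)
bar centre [ 0.4935 -0.3126  0.1452]
```

apply_moves([
  {"x": -0.0368, "y": -0.0333},
  {"x": -0.0368, "y": -0.0333},
  {"x": -0.0368, "y": -0.0333},
  {"x": -0.0368, "y": -0.0333},
  {"x": -0.0368, "y": -0.0333},
  {"x": -0.0368, "y": -0.0333},
  {"x": -0.0368, "y": -0.0333},
  {"x": -0.0368, "y": -0.0333},
  {"x": -0.0368, "y": -0.0333},
  {"x": -0.0368, "y": -0.0333},
], jaw=1)

```text
invalid input
```

apply_moves([
  {"twist": 10},
  {"twist": 10},
  {"twist": 10},
  {"twist": 10},
  {"twist": 10},
  {},
])

```text
invalid input
```

```bash
cat >> h.py <<'E'
from scipy.spatial.transform import Rotation as R
def go(x,y,z,psi):
    o=bot.get_obs();w=o['tool_rot'];M=R.from_quat([*w[1:],w[0]]).as_matrix();p=o['tool_pos']
    cur=np.degrees(np.arctan2(M[1,0],M[0,0]));d=M.T@(np.array([x,y,z])-p)
    print('t %.2f'%o['clock'],'pos',p.round(4),'psi %.2f'%cur,'tilt',M[:,2].round(3),'F',o['contact_force'].round(1),'gap',o['finger_gap'].round(4),'gf',round(float(o['grip_force']),1),'j7 %.2f'%o['joints'][6])
    print('shift tool',d.round(4),'twist %.2f'%((cur-psi+180)%360-180))
E
python3 -c "
from h import *
go(.467,.1305,.058,105)"
```

```text
Traceback (most recent call last):
  File "h.py", line 15, in go
    print('t %.2f'%o['clock'],'pos',p.round(4),'psi %.2f'%cur,'tilt',M[:,2].round(3),'F',o['contact_force'].round(1),'gap',o['finger_gap'].round(4),'gf',round(float(o['grip_force']),1),'j7 %.2f'%o['joints'][6])
                                                                                                                           ^^^^^^^^^^^^^^^^^^^^^
AttributeError: 'float' object has no attribute 'round'
```

apply_moves([
  {"x": -0.0368, "y": -0.0333, "z": 0, "twist": 0},
  {"x": -0.0368, "y": -0.0333, "z": 0, "twist": 0},
  {"x": -0.0368, "y": -0.0333, "z": 0, "twist": 0},
  {"x": -0.0368, "y": -0.0333, "z": 0, "twist": 0},
  {"x": -0.0368, "y": -0.0333, "z": 0, "twist": 0},
  {"x": -0.0368, "y": -0.0333, "z": 0, "twist": 0},
  {"x": -0.0368, "y": -0.0333, "z": 0, "twist": 0},
  {"x": -0.0368, "y": -0.0333, "z": 0, "twist": 0},
  {"x": -0.0368, "y": -0.0333, "z": 0, "twist": 0},
  {"x": -0.0368, "y": -0.0333, "z": 0, "twist": 0},
])

```text
clock: 1.35
tool_pos: [0.4681, 0.129, 0.2386]
tool_rot: [-0.0, 0.218, 0.976, -0.0]
contact_force: [1.3, -0.0, 0.3]
finger_gap: 0.0883
grip_force: 0.0
```

apply_moves([
  {"x": 0, "y": 0, "z": 0, "twist": 10},
  {"x": 0, "y": 0, "z": 0, "twist": 10},
  {"x": 0, "y": 0, "z": 0, "twist": 10},
  {"x": 0, "y": 0, "z": 0, "twist": 10},
  {"x": 0, "y": 0, "z": 0, "twist": 10},
  {"x": 0, "y": 0, "z": 0, "twist": 0},
])

```text
clock: 2.1
tool_pos: [0.4676, 0.1306, 0.2385]
tool_rot: [-0.0, 0.609, 0.793, -0.0]
contact_force: [-0.7, -0.2, -0.1]
finger_gap: 0.0881
grip_force: 0.0
```

```bash
sed -i "s/o\['finger_gap'\].round(4)/round(float(o['finger_gap']),4)/" h.py
python3 -c "
from h import *
go(.467,.1305,.058,105)"
```

```text
t 2.10 pos [0.4676 0.1306 0.2385] psi 104.96 tilt [-0. -0. -1.] F [-0.7 -0.2 -0.1] gap 0.0881 gf 0.0 j7 -0.00
shift tool [ 1.000e-04 -5.000e-04  1.805e-01] twist -0.04
```

apply_moves([
  {"x": 0, "y": 0, "z": 0.045, "twist": 0},
  {"x": 0, "y": 0, "z": 0.045, "twist": 0},
  {"x": 0, "y": 0, "z": 0.045, "twist": 0},
  {"x": 0, "y": 0, "z": 0.03, "twist": 0},
  {"x": 0, "y": 0, "z": 0.0155, "twist": 0},
  {"x": 0, "y": 0, "z": 0, "twist": 0},
])

```text
clock: 2.85
tool_pos: [0.4675, 0.1305, 0.0578]
tool_rot: [-0.0, 0.609, 0.793, -0.001]
contact_force: [0.3, -0.5, 0.7]
finger_gap: 0.0885
grip_force: 0.0
```

apply_moves([
  {"x": 0, "y": 0, "z": 0, "twist": 0},
  {"x": 0, "y": 0, "z": 0, "twist": 0},
  {"x": 0, "y": 0, "z": 0, "twist": 0},
  {"x": 0, "y": 0, "z": 0, "twist": 0},
  {"x": 0, "y": 0, "z": 0, "twist": 0},
  {"x": 0, "y": 0, "z": 0, "twist": 0},
], jaw=0, grip_force=25)

```text
clock: 3.6
tool_pos: [0.4682, 0.1308, 0.0588]
tool_rot: [0.0, 0.61, 0.793, 0.0]
contact_force: [-1.0, -0.2, 5.9]
finger_gap: 0.0579
grip_force: 25.0
```

apply_moves([
  {"x": 0, "y": 0, "z": -0.02, "twist": 0},
  {"x": 0, "y": 0, "z": -0.04, "twist": 0},
  {"x": 0, "y": 0, "z": -0.04, "twist": 0},
  {"x": 0, "y": 0, "z": -0.03, "twist": 0},
  {"x": 0, "y": 0, "z": 0, "twist": 0},
])

```text
clock: 4.22
tool_pos: [0.4691, 0.1311, 0.19]
tool_rot: [0.001, 0.61, 0.793, 0.002]
contact_force: [0.2, 0.9, -2.0]
finger_gap: 0.0573
grip_force: 25.0
```

```bash
python3 -c "
from h import *
go(.552,-.1085,.08,105)"
```

```text
t 4.22 pos [0.4691 0.1311 0.19  ] psi 104.87 tilt [ 0.004  0.002 -1.   ] F [ 0.2  0.9 -2. ] gap 0.0573 gf 25.0 j7 0.03
shift tool [-0.253   0.0182  0.1099] twist -0.13
```

apply_moves([
  {"x": -0.042, "y": 0.003, "z": 0, "twist": 0},
  {"x": -0.042, "y": 0.003, "z": 0, "twist": 0},
  {"x": -0.042, "y": 0.003, "z": 0, "twist": 0},
  {"x": -0.042, "y": 0.003, "z": 0, "twist": 0},
  {"x": -0.042, "y": 0.003, "z": 0, "twist": 0},
  {"x": -0.042, "y": 0.003, "z": 0, "twist": 0},
  {"x": 0, "y": 0, "z": 0, "twist": 0},
  {"x": 0, "y": 0, "z": 0, "twist": 0},
])

```text
clock: 5.22
tool_pos: [0.5489, -0.1074, 0.1868]
tool_rot: [-0.001, 0.61, 0.793, -0.0]
contact_force: [-0.3, 1.2, -1.4]
finger_gap: 0.0573
grip_force: 25.0
```

```bash
python3 -c "
from h import *
go(.552,-.1085,.081,105)"
```

```text
t 5.22 pos [ 0.5489 -0.1074  0.1868] psi 104.88 tilt [-0.002  0.001 -1.   ] F [-0.3  1.2 -1.4] gap 0.0573 gf 25.0 j7 0.57
shift tool [-0.002   0.0029  0.1058] twist -0.12
```

apply_moves([
  {"x": -0.002, "y": 0.003, "z": 0.035, "twist": 0},
  {"x": 0, "y": 0, "z": 0.03, "twist": 0},
  {"x": 0, "y": 0, "z": 0.02, "twist": 0},
  {"x": 0, "y": 0, "z": 0.012, "twist": 0},
  {"x": 0, "y": 0, "z": 0.005, "twist": 0},
  {"x": 0, "y": 0, "z": 0.002, "twist": 0},
  {"x": 0, "y": 0, "z": 0, "twist": 0},
])

```text
clock: 6.1
tool_pos: [0.5537, -0.1095, 0.0847]
tool_rot: [0.0, 0.61, 0.793, 0.0]
contact_force: [-0.5, -0.5, -1.4]
finger_gap: 0.0575
grip_force: 25.0
```

```bash
python3 -c "
from h import *
go(.552,-.1085,.081,105)"
```

```text
t 6.10 pos [ 0.5537 -0.1095  0.0847] psi 104.86 tilt [ 0.001 -0.    -1.   ] F [-0.5 -0.5 -1.4] gap 0.0575 gf 25.0 j7 0.63
shift tool [ 0.0014 -0.0014  0.0037] twist -0.14
```

apply_moves([
  {"x": 0, "y": 0, "z": 0.002, "twist": 0},
  {"x": 0, "y": 0, "z": 0.002, "twist": 0},
  {"x": 0, "y": 0, "z": 0, "twist": 0},
])

```text
clock: 6.48
tool_pos: [0.5535, -0.1096, 0.0808]
tool_rot: [0.0, 0.61, 0.793, 0.0]
contact_force: [-2.5, 0.5, 4.0]
finger_gap: 0.0574
grip_force: 25.0
```

apply_moves([
  {"x": 0, "y": 0, "z": 0, "twist": 0},
  {"x": 0, "y": 0, "z": 0, "twist": 0},
  {"x": 0, "y": 0, "z": 0, "twist": 0},
  {"x": 0, "y": 0, "z": 0, "twist": 0},
  {"x": 0, "y": 0, "z": 0, "twist": 0},
], jaw=1)

```text
clock: 7.1
tool_pos: [0.5533, -0.1095, 0.0802]
tool_rot: [0.0, 0.61, 0.793, -0.0]
contact_force: [0.2, 0.6, 1.0]
finger_gap: 0.0886
grip_force: 0.0
```

apply_moves([
  {"x": 0, "y": 0, "z": -0.03, "twist": 0},
  {"x": 0, "y": 0, "z": -0.05, "twist": 0},
  {"x": 0, "y": 0, "z": -0.05, "twist": 0},
  {"x": 0, "y": 0, "z": -0.03, "twist": 0},
  {"x": 0, "y": 0, "z": 0, "twist": 0},
])

```text
clock: 7.72
tool_pos: [0.5547, -0.1098, 0.2426]
tool_rot: [0.002, 0.61, 0.793, 0.001]
contact_force: [0.6, -0.4, -0.6]
finger_gap: 0.088
grip_force: 0.0
```

```bash
python3 -c "
from h import *
go(.4925,-.3128,.26,-12.6)"
```

```text
t 7.72 pos [ 0.5547 -0.1098  0.2426] psi 104.86 tilt [ 0.005 -0.    -1.   ] F [ 0.6 -0.4 -0.6] gap 0.088 gf 0.0 j7 0.54
shift tool [-0.1803 -0.1121 -0.0177] twist 117.46
```

apply_moves([
  {"x": -0.045, "y": -0.028, "z": -0.004, "twist": 0},
  {"x": -0.045, "y": -0.028, "z": -0.004, "twist": 0},
  {"x": -0.045, "y": -0.028, "z": -0.004, "twist": 0},
  {"x": -0.045, "y": -0.028, "z": -0.004, "twist": 0},
  {"x": 0, "y": 0, "z": 0, "twist": 9.75},
  {"x": 0, "y": 0, "z": 0, "twist": 9.75},
  {"x": 0, "y": 0, "z": 0, "twist": 9.75},
  {"x": 0, "y": 0, "z": 0, "twist": 9.75},
  {"x": 0, "y": 0, "z": 0, "twist": 9.75},
  {"x": 0, "y": 0, "z": 0, "twist": 9.75},
])

```text
clock: 8.98
tool_pos: [0.4905, -0.3118, 0.2547]
tool_rot: [-0.001, 0.92, 0.391, -0.001]
contact_force: [-0.2, -0.0, -1.0]
finger_gap: 0.0883
grip_force: 0.0
```

apply_moves([
  {"x": 0, "y": 0, "z": 0, "twist": 9.8},
  {"x": 0, "y": 0, "z": 0, "twist": 9.8},
  {"x": 0, "y": 0, "z": 0, "twist": 9.8},
  {"x": 0, "y": 0, "z": 0, "twist": 9.8},
  {"x": 0, "y": 0, "z": 0, "twist": 9.8},
  {"x": 0, "y": 0, "z": 0, "twist": 9.8},
  {"x": 0, "y": 0, "z": 0, "twist": 0},
])

```text
clock: 9.85
tool_pos: [0.4906, -0.3118, 0.2549]
tool_rot: [0.0, 0.994, -0.108, -0.001]
contact_force: [-0.6, 0.2, 0.2]
finger_gap: 0.0884
grip_force: 0.0
```

```bash
python3 -c "
from h import *
go(.4872,-.3116,.134,-12.6)
c=cam('top');P=pts(c)
q=P[(abs(P[...,0]-.552)<.06)&(abs(P[...,1]+.1085)<.06)&(P[...,2]>.085)&(P[...,2]<.13)]
print(len(q),np.median(q,0).round(4),q[:,2].min(),q[:,2].max(),cv2.minEnclosingCircle((q[:,:2]*1000).astype(np.float32)))
q=P[(abs(P[...,0]-.552)<.06)&(abs(P[...,1]+.1085)<.06)&(P[...,2]>.098)];print(len(q),cv2.minEnclosingCircle((q[:,:2]*1000).astype(np.float32)))
"
```

```text
t 9.85 pos [ 0.4906 -0.3118  0.2549] psi -12.36 tilt [-0.002  0.    -1.   ] F [-0.6  0.2  0.2] gap 0.0884 gf 0.0 j7 -0.85
shift tool [-0.0031  0.0005  0.1209] twist 0.24
591 [ 0.5521 -0.1093  0.1069] 0.08546028473908307 0.11462768507935439 ((552.9200439453125, -108.94619750976562), 29.076316833496094)
579 ((552.9669799804688, -109.2004165649414), 28.95550537109375)
```

Canister seated: its top is at z ≈ 0.107 and it is centred. Now I take the cover.

apply_moves([
  {"x": -0.003, "y": 0.0005, "z": 0.035, "twist": 0.2},
  {"x": 0, "y": 0, "z": 0.035, "twist": 0},
  {"x": 0, "y": 0, "z": 0.03, "twist": 0},
  {"x": 0, "y": 0, "z": 0.0155, "twist": 0},
  {"x": 0, "y": 0, "z": 0.005, "twist": 0},
  {"x": 0, "y": 0, "z": 0, "twist": 0},
])

```text
clock: 10.65
tool_pos: [0.4884, -0.3124, 0.1362]
tool_rot: [0.0, 0.994, -0.11, 0.0]
contact_force: [0.1, 0.1, 0.4]
finger_gap: 0.088
grip_force: 0.0
```

apply_moves([
  {"x": 0, "y": 0, "z": 0, "twist": 0},
  {"x": 0, "y": 0, "z": 0, "twist": 0},
  {"x": 0, "y": 0, "z": 0, "twist": 0},
  {"x": 0, "y": 0, "z": 0, "twist": 0},
  {"x": 0, "y": 0, "z": 0, "twist": 0},
  {"x": 0, "y": 0, "z": 0, "twist": 0},
  {"x": 0, "y": 0, "z": 0, "twist": 0},
  {"x": 0, "y": 0, "z": 0, "twist": 0},
], jaw=0, grip_force=25)

```text
clock: 11.65
tool_pos: [0.488, -0.3123, 0.1357]
tool_rot: [0.0, 0.994, -0.11, 0.0]
contact_force: [-0.0, -0.3, -1.5]
finger_gap: 0.0158
grip_force: 25.0
```

apply_moves([
  {"x": -0.0057, "y": 0, "z": -0.0082, "twist": 0},
  {"x": -0.0057, "y": 0, "z": -0.0082, "twist": 0},
  {"x": -0.0057, "y": 0, "z": -0.0082, "twist": 0},
  {"x": -0.0057, "y": 0, "z": -0.0082, "twist": 0},
  {"x": -0.0115, "y": 0, "z": -0.0164, "twist": 0},
  {"x": -0.0115, "y": 0, "z": -0.0164, "twist": 0},
  {"x": 0, "y": 0, "z": -0.02, "twist": 0},
  {"x": 0, "y": 0, "z": 0, "twist": 0},
  {"x": 0, "y": 0, "z": 0, "twist": 0},
])

```text
clock: 12.78
tool_pos: [0.4438, -0.3017, 0.2211]
tool_rot: [-0.0, 0.994, -0.11, -0.0]
contact_force: [0.1, 0.6, -2.1]
finger_gap: 0.0158
grip_force: 25.0
```

```bash
python3 -c "
from h import *
go(.47,-.2,.2,-12.6)
c=cam('scene','s1.png')"
```

```text
t 12.78 pos [ 0.4438 -0.3017  0.2211] psi -12.59 tilt [-0.  0. -1.] F [ 0.1  0.6 -2.1] gap 0.0158 gf 25.0 j7 -0.80
shift tool [ 0.0034 -0.1049  0.0211] twist 0.01
```

View pics/s1.png

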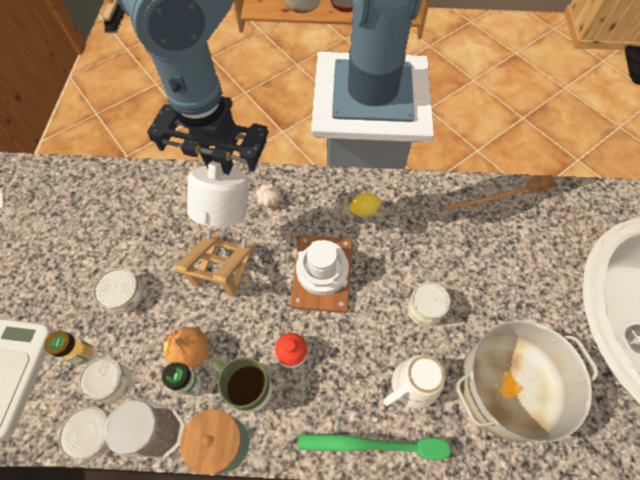

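The scene view shows the cover held clear of the rest at (218,193) and the canister standing in the shell at (322,260). Next I measure the cover's tilt in the grip.

```bash
cat > tilt.py <<'E'
from h import *
def fit(name,box,zr):
    P=pts(cam(name)).reshape(-1,3)
    P=P[(abs(P[:,0]-box[0])<.1)&(abs(P[:,1]-box[1])<.075)&(P[:,2]>zr[0])&(P[:,2]<zr[1])]
    rng=np.random.default_rng(0);best=(0,)
    for _ in range(3000):
        a,b,c=P[rng.integers(len(P),size=3)];n=np.cross(b-a,c-a);l=np.linalg.norm(n)
        if l<2e-4: continue
        n/=l;n*=np.sign(n[2]); 
        if n[2]<.7: continue
        k=(abs((P-a)@n)<.0015).sum()
        if k>best[0]:best=(k,n,a)
    k,n,a=best;q=P[abs((P-a)@n)<.002];c=q.mean(0);n=np.linalg.svd(q-c)[2][2];n*=np.sign(n[2])
    print(name,len(P),k,'n',n.round(3),'tilt %.1f'%np.degrees(np.arccos(n[2])),'c',c.round(4),'zmin',P[:,2].min().round(3))
E
python3 -c "
from tilt import *
x,y,z=bot.get_obs()['tool_pos']
fit('scene',(x+.02,y),(.1,z+.03));fit('top',(x+.02,y),(.1,z+.03))"
```

```text
scene 3331 637 n [-0.557  0.127  0.821] tilt 34.9 c [ 0.4666 -0.3008  0.2251] zmin 0.142
top 841 135 n [0.705 0.151 0.693] tilt 46.1 c [ 0.5181 -0.2992  0.215 ] zmin 0.159
```

```bash
python3 -c "
from h import *
P=np.load('c0.npz')['t']
q=P[(P[...,2]>.012)&(P[...,1]<-.2)&(P[...,0]>.3)&(P[...,0]<.65)]
for F in [(.46,-.48),(.48,-.49),(.44,-.46)]:
    d=np.hypot(q[:,0]-F[0],q[:,1]-F[1]);i=d.argmin();print(F,d[i],q[i])
    d=np.hypot(P[...,0]-F[0],P[...,1]-F[1]);print(np.median(P[d<.05],0))
go(.392,-.465,.2211,-12.6)"
```

```text
(0.46, -0.48) 0.11562464013978124 [ 0.4864202  -0.36743433  0.12206824]
[ 4.58977803e-01 -4.79887890e-01  1.40394913e-04]
(0.48, -0.49) 0.10248900228170665 [ 0.57871104 -0.51757039  0.01763096]
[ 4.79488271e-01 -4.90148782e-01 -1.40031975e-05]
(0.44, -0.46) 0.10313360548207612 [ 0.48254    -0.36604847  0.11850015]
[ 4.40120534e-01 -4.60044841e-01  1.14334437e-04]
t 12.93 pos [ 0.4433 -0.3018  0.2207] psi -12.62 tilt [-0.001  0.    -1.   ] F [ 0.3  0.3 -1.2] gap 0.0157 gf 25.0 j7 -0.80
shift tool [-0.0144  0.1705 -0.0004] twist -0.02
```

apply_moves([
  {"x": -0.0036, "y": 0.0426, "z": 0, "twist": 0},
  {"x": -0.0036, "y": 0.0426, "z": 0, "twist": 0},
  {"x": -0.0036, "y": 0.0426, "z": 0, "twist": 0},
  {"x": -0.0036, "y": 0.0426, "z": 0, "twist": 0},
  {"x": 0, "y": 0, "z": 0.04, "twist": 0},
  {"x": 0, "y": 0, "z": 0.04, "twist": 0},
  {"x": 0, "y": 0, "z": 0.025, "twist": 0},
  {"x": 0, "y": 0, "z": 0.008, "twist": 0},
  {"x": 0, "y": 0, "z": 0, "twist": 0},
  {"x": 0, "y": 0, "z": 0, "twist": 0},
])

```text
clock: 14.18
tool_pos: [0.3925, -0.4659, 0.1094]
tool_rot: [0.001, 0.994, -0.11, 0.001]
contact_force: [0.6, 0.0, -1.6]
finger_gap: 0.0152
grip_force: 25.0
```

apply_moves([
  {"x": 0, "y": 0, "z": 0.004, "twist": 0},
  {"x": 0, "y": 0, "z": 0.002, "twist": 0},
  {"x": 0, "y": 0, "z": 0.002, "twist": 0},
  {"x": 0, "y": 0, "z": 0, "twist": 0},
])

```text
clock: 14.68
tool_pos: [0.3922, -0.4652, 0.1004]
tool_rot: [0.0, 0.994, -0.11, 0.0]
contact_force: [-0.1, -0.0, -0.5]
finger_gap: 0.0155
grip_force: 25.0
```

apply_moves([
  {"x": 0, "y": 0, "z": 0.0015, "twist": 0},
  {"x": 0, "y": 0, "z": 0.0015, "twist": 0},
  {"x": 0, "y": 0, "z": 0, "twist": 0},
])

```text
clock: 15.05
tool_pos: [0.3924, -0.4665, 0.0995]
tool_rot: [0.001, 0.994, -0.11, 0.001]
contact_force: [-1.8, 3.5, 14.9]
finger_gap: 0.0156
grip_force: 25.0
```

apply_moves([
  {"x": 0, "y": 0, "z": 0, "twist": 0},
  {"x": 0, "y": 0, "z": 0, "twist": 0},
  {"x": 0.004, "y": 0, "z": 0, "twist": 0},
  {"x": 0.005, "y": 0, "z": 0, "twist": 0},
], grip_force=7)

```text
clock: 15.55
tool_pos: [0.4015, -0.4683, 0.0988]
tool_rot: [0.001, 0.994, -0.11, 0.001]
contact_force: [0.2, 1.4, 7.0]
finger_gap: 0.0161
grip_force: 7.0
```

```bash
python3 -c "
from tilt import *
go(.46,-.48,.1,-12.6)
x,y,z=bot.get_obs()['tool_pos']
fit('scene',(x+.02,y),(.03,z+.03))"
```

```text
t 15.55 pos [ 0.4015 -0.4683  0.0988] psi -12.66 tilt [ 0.002 -0.002 -1.   ] F [0.2 1.4 7. ] gap 0.0161 gf 7.0 j7 -0.44
shift tool [ 0.0596 -0.0013 -0.0011] twist -0.06
scene 2489 515 n [-0.49   0.106  0.865] tilt 30.1 c [ 0.4259 -0.465   0.1036] zmin 0.03
```

apply_moves([
  {"x": 0.0103, "y": 0, "z": 0, "twist": 0},
  {"x": 0.0102, "y": 0, "z": 0.001, "twist": 0},
  {"x": 0.0101, "y": 0, "z": 0.0018, "twist": 0},
  {"x": 0.0099, "y": 0, "z": 0.0027, "twist": 0},
  {"x": 0.0096, "y": 0, "z": 0.0036, "twist": 0},
  {"x": 0.007, "y": 0, "z": 0.003, "twist": 0},
  {"x": 0, "y": 0, "z": 0, "twist": 0},
])

```text
clock: 16.48
tool_pos: [0.4568, -0.4794, 0.0846]
tool_rot: [-0.0, 0.994, -0.11, -0.0]
contact_force: [-0.2, 0.4, -1.4]
finger_gap: 0.0157
grip_force: 7.0
```

```bash
python3 -c "
from tilt import *
go(.46,-.48,.1,-12.6)
x,y,z=bot.get_obs()['tool_pos']
fit('scene',(x+.02,y),(.03,z+.03))"
```

```text
t 16.48 pos [ 0.4568 -0.4794  0.0846] psi -12.62 tilt [-0.001  0.001 -1.   ] F [-0.2  0.4 -1.4] gap 0.0157 gf 7.0 j7 -0.51
shift tool [ 0.0033 -0.0001 -0.0154] twist -0.02
scene 1693 464 n [ 0.016 -0.004  1.   ] tilt 0.9 c [ 0.4827 -0.4788  0.0799] zmin 0.03
```

apply_moves([
  {"x": 0, "y": 0, "z": 0, "twist": 0},
  {"x": 0, "y": 0, "z": 0, "twist": 0},
  {"x": 0, "y": 0, "z": 0, "twist": 0},
  {"x": 0, "y": 0, "z": -0.04, "twist": 0},
  {"x": -0.04, "y": -0.04, "z": -0.06, "twist": 0},
  {"x": -0.04, "y": -0.04, "z": -0.03, "twist": 0},
  {"x": -0.04, "y": -0.04, "z": 0, "twist": 0},
  {"x": 0, "y": 0, "z": 0, "twist": 0},
], jaw=1)

```text
clock: 17.52
tool_pos: [0.3716, -0.3448, 0.1994]
tool_rot: [-0.003, 0.994, -0.11, -0.001]
contact_force: [0.4, 0.4, 0.9]
finger_gap: 0.0881
grip_force: 0.0
```

```bash
cat > bar.py <<'E'
from h import *
def bar(x,y,zb=.11,zd=.08,names=('top','scene')):
    for n in names:
        P=pts(cam(n)).reshape(-1,3);P=P[np.hypot(P[:,0]-x,P[:,1]-y)<.08]
        b=P[abs(P[:,2]-zb)<.005];r=cv2.minAreaRect((b[:,:2]*1000).astype(np.float32))
        d=P[abs(P[:,2]-zd)<.004]
        print(n,'bar',len(b),np.median(b[:,2]).round(4),np.round(r[0],1),np.round(r[1],1),round(r[2],2),'disc',len(d),np.median(d[:,2]).round(4),cv2.minEnclosingCircle((d[:,:2]*1000).astype(np.float32)))
E
python3 -c "
from bar import *
bar(.46,-.48);go(.46,-.48,.085,-12.6)
cam('scene','s2.png')"
```

```text
top bar 160 0.1097 [ 465.7 -480.1] [17.5 51.9] 77.8 disc 901 0.0799 ((459.1858825683594, -477.2286376953125), 54.026573181152344)
scene bar 221 0.1093 [ 460.6 -478.6] [17.1 64.8] 76.66 disc 1199 0.08 ((462.364501953125, -477.4177551269531), 53.7083854675293)
t 17.62 pos [ 0.3745 -0.3489  0.2004] psi -12.60 tilt [ 0.002 -0.    -1.   ] F [0.2 0.1 0.8] gap 0.0881 gf 0.0 j7 -0.63
shift tool [0.1119 0.1093 0.1156] twist -0.00
```

View pics/s2.png

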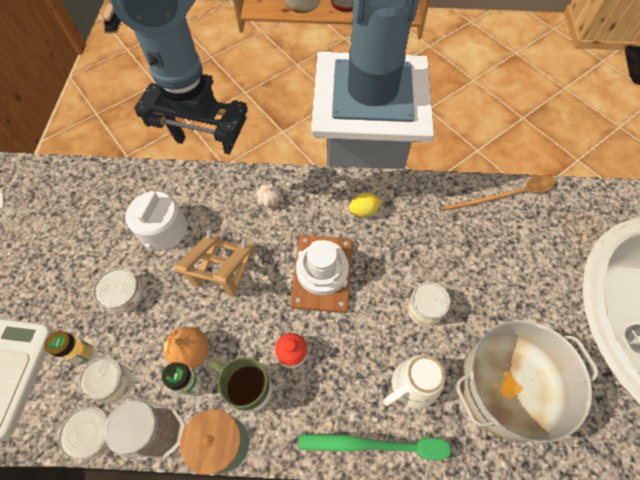

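The cover stands level on the worktop at (157,221), with its bar centre at about (0.461, −0.478) and yaw about −12.8°. Next I regrasp it squarely.

```bash
python3 -c "
from h import *
go(.4607,-.4782,.084,-12.8)"
```

```text
t 17.68 pos [ 0.3748 -0.3498  0.2005] psi -12.61 tilt [ 0.001 -0.001 -1.   ] F [ 0.8 -0.1 -0.4] gap 0.0881 gf 0.0 j7 -0.63
shift tool [0.1117 0.1064 0.1168] twist 0.19
```

apply_moves([
  {"x": 0.037, "y": 0.0363, "z": 0, "twist": 0},
  {"x": 0.037, "y": 0.0363, "z": 0, "twist": 0},
  {"x": 0.0377, "y": 0.0363, "z": 0, "twist": 0},
  {"x": 0, "y": 0, "z": 0.035, "twist": 0},
  {"x": 0, "y": 0, "z": 0.035, "twist": 0},
  {"x": 0, "y": 0, "z": 0.025, "twist": 0},
  {"x": 0, "y": 0, "z": 0.015, "twist": 0},
  {"x": 0, "y": 0, "z": 0, "twist": 0},
  {"x": 0, "y": 0, "z": 0, "twist": 0},
])

```text
clock: 18.8
tool_pos: [0.4595, -0.4807, 0.091]
tool_rot: [0.001, 0.994, -0.11, 0.001]
contact_force: [-0.7, -0.3, -0.1]
finger_gap: 0.0882
grip_force: 0.0
```

```bash
python3 -c "
from h import *
go(.4607,-.4782,.084,-12.8)"
```

```text
t 18.80 pos [ 0.4595 -0.4807  0.091 ] psi -12.64 tilt [ 0.001 -0.002 -1.   ] F [-0.7 -0.3 -0.1] gap 0.0882 gf 0.0 j7 -0.51
shift tool [ 0.0007 -0.0027  0.007 ] twist 0.16
```

apply_moves([
  {"x": 0.0007, "y": -0.0025, "z": 0.0065, "twist": 0},
  {"x": 0, "y": 0, "z": 0, "twist": 0},
])

```text
clock: 19.05
tool_pos: [0.4606, -0.4768, 0.0834]
tool_rot: [-0.0, 0.994, -0.11, 0.0]
contact_force: [-0.3, 0.3, 0.0]
finger_gap: 0.088
grip_force: 0.0
```

apply_moves([
  {"x": 0, "y": 0, "z": 0, "twist": 0},
  {"x": 0, "y": 0, "z": 0, "twist": 0},
  {"x": 0, "y": 0, "z": 0, "twist": 0},
  {"x": 0, "y": 0, "z": 0, "twist": 0},
  {"x": 0, "y": 0, "z": 0, "twist": 0},
  {"x": 0, "y": 0, "z": 0, "twist": 0},
  {"x": 0, "y": 0, "z": 0, "twist": 0},
], jaw=0, grip_force=45)

```text
clock: 19.92
tool_pos: [0.4602, -0.4774, 0.0835]
tool_rot: [0.0, 0.994, -0.11, 0.0]
contact_force: [-0.5, -1.1, 0.4]
finger_gap: 0.0201
grip_force: 0.2
```

```bash
python3 -c "
from bar import *
go(.4607,-.4782,.084,-12.8);bar(.46,-.48)"
```

```text
t 19.93 pos [ 0.4602 -0.4774  0.0835] psi -12.64 tilt [ 0. -0. -1.] F [-0.5 -1.1  0.4] gap 0.0201 gf 0.2 j7 -0.51
shift tool [ 0.0006  0.0006 -0.0005] twist 0.16
top bar 0 nan [0. 0.] [0. 0.] 0.0 disc 2 0.0801 ((507.91204833984375, -459.91802978515625), 2.6806418895721436)
scene bar 87 0.1091 [ 480.8 -478.2] [44.6 25.5] 86.58 disc 715 0.0799 ((463.0970458984375, -475.39410400390625), 52.85603713989258)
  return _methods._mean(a, axis=axis, dtype=dtype,
  ret = ret.dtype.type(ret / rcount)
```

apply_moves([
  {"x": 0, "y": 0, "z": 0, "twist": 0},
  {"x": 0, "y": 0, "z": 0, "twist": 0},
  {"x": 0, "y": 0, "z": 0, "twist": 0},
  {"x": 0, "y": 0, "z": -0.02, "twist": 0},
  {"x": 0, "y": 0, "z": -0.04, "twist": 0},
  {"x": 0, "y": 0, "z": -0.04, "twist": 0},
  {"x": 0, "y": 0, "z": -0.04, "twist": 0},
  {"x": 0, "y": 0, "z": -0.02, "twist": 0},
  {"x": 0, "y": 0, "z": 0, "twist": 0},
])

```text
clock: 21.15
tool_pos: [0.4606, -0.4777, 0.2448]
tool_rot: [0.001, 0.994, -0.11, 0.001]
contact_force: [1.0, 0.4, -2.1]
finger_gap: 0.0155
grip_force: 45.0
```

```bash
python3 -c "
from tilt import *
go(.5525,-.1087,.240,57.9)
x,y,z=bot.get_obs()['tool_pos']
fit('scene',(x,y),(.1,z+.03))"
```

```text
t 21.15 pos [ 0.4606 -0.4777  0.2448] psi -12.63 tilt [ 0.002 -0.001 -1.   ] F [ 1.   0.4 -2.1] gap 0.0155 gf 45.0 j7 -0.61
shift tool [ 0.009  -0.3802  0.0045] twist -70.53
scene 3176 748 n [0.005 0.    1.   ] tilt 0.3 c [ 0.4833 -0.4737  0.2414] zmin 0.161
```

apply_moves([
  {"x": 0.001, "y": -0.042, "z": 0, "twist": 0},
  {"x": 0.001, "y": -0.042, "z": 0, "twist": 0},
  {"x": 0.001, "y": -0.042, "z": 0, "twist": 0},
  {"x": 0.001, "y": -0.042, "z": 0, "twist": 0},
  {"x": 0.001, "y": -0.042, "z": 0, "twist": 0},
  {"x": 0.001, "y": -0.042, "z": 0, "twist": 0},
  {"x": 0.001, "y": -0.042, "z": 0, "twist": 0},
  {"x": 0.001, "y": -0.042, "z": 0, "twist": 0},
  {"x": 0.001, "y": -0.044, "z": 0, "twist": 0},
  {"x": 0, "y": 0, "z": 0, "twist": 0},
])

```text
clock: 22.45
tool_pos: [0.5523, -0.1035, 0.2412]
tool_rot: [-0.001, 0.994, -0.107, -0.002]
contact_force: [-0.3, -1.1, -2.4]
finger_gap: 0.0157
grip_force: 45.0
```

apply_moves([
  {"x": 0, "y": 0, "z": 0, "twist": -10},
  {"x": 0, "y": 0, "z": 0, "twist": -10},
  {"x": 0, "y": 0, "z": 0, "twist": -10},
  {"x": 0, "y": 0, "z": 0, "twist": -10},
  {"x": 0, "y": 0, "z": 0, "twist": -10},
  {"x": 0, "y": 0, "z": 0, "twist": -10},
  {"x": 0, "y": 0, "z": 0, "twist": -10.5},
  {"x": 0, "y": 0, "z": 0, "twist": 0},
  {"x": 0, "y": 0, "z": 0, "twist": 0},
])

```text
clock: 23.58
tool_pos: [0.5516, -0.109, 0.2428]
tool_rot: [-0.0, 0.876, 0.482, -0.001]
contact_force: [-0.6, -0.5, -1.2]
finger_gap: 0.0156
grip_force: 45.0
```

```bash
python3 -c "
from h import *
go(.5525,-.1087,.200,57.9)
c=cam('scene','s3.png');P=pts(c)
x,y,z=bot.get_obs()['tool_pos']
q=P[(np.hypot(P[...,0]-x,P[...,1]-y)<.07)&(abs(P[...,2]-(z-.0035))<.003)]
print(len(q),cv2.minEnclosingCircle((q[:,:2]*1000).astype(np.float32)))
cv2.imwrite('pics/s3c.png',cv2.resize(c['pixels'][130:330,230:430],None,fx=3,fy=3,interpolation=2))"
```

```text
t 23.57 pos [ 0.5516 -0.109   0.2428] psi 57.62 tilt [-0.001 -0.    -1.   ] F [-0.6 -0.5 -1.2] gap 0.0156 gf 45.0 j7 -0.16
shift tool [0.0008 0.0006 0.0428] twist -0.28
1006 ((553.0450439453125, -108.98919677734375), 52.44270706176758)
```

View pics/s3c.png

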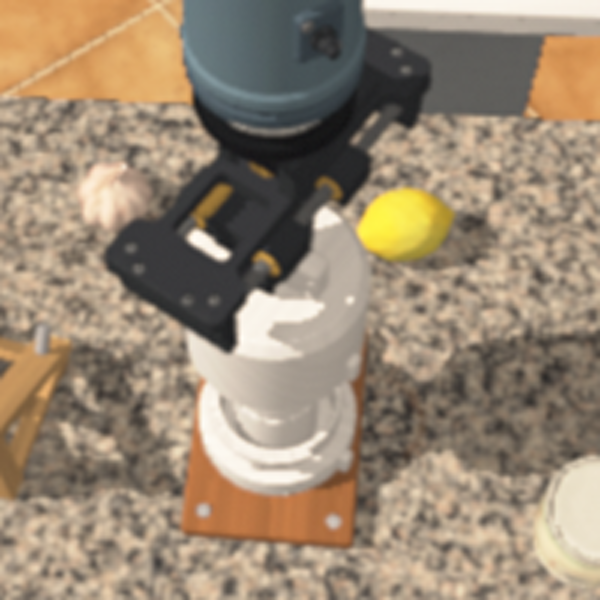

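The crop shows the cover above the shell. Its rib at (355,365) lines up with the shell's rib at (345,460), so I lower it.

apply_moves([
  {"x": 0.0008, "y": 0.0006, "z": 0.025, "twist": -0.2},
  {"x": 0, "y": 0, "z": 0.03, "twist": 0},
  {"x": 0, "y": 0, "z": 0.02, "twist": 0},
  {"x": 0, "y": 0, "z": 0.01, "twist": 0},
  {"x": 0, "y": 0, "z": 0.004, "twist": 0},
  {"x": 0, "y": 0, "z": 0, "twist": 0},
  {"x": 0, "y": 0, "z": 0, "twist": 0},
])

```text
clock: 24.5
tool_pos: [0.5536, -0.1083, 0.1552]
tool_rot: [0.0, 0.874, 0.485, 0.001]
contact_force: [0.1, -0.4, -1.1]
finger_gap: 0.0155
grip_force: 45.0
```

```bash
python3 -c "
from h import *
go(.5525,-.1087,.1235,57.9)"
```

```text
t 24.50 pos [ 0.5536 -0.1083  0.1552] psi 58.05 tilt [ 0.001 -0.    -1.   ] F [ 0.1 -0.4 -1.1] gap 0.0155 gf 45.0 j7 -0.08
shift tool [-0.0009 -0.0008  0.0317] twist 0.15
```

apply_moves([
  {"x": -0.0008, "y": -0.0005, "z": 0.004, "twist": 0},
  {"x": 0, "y": 0, "z": 0.004, "twist": 0},
  {"x": 0, "y": 0, "z": 0.004, "twist": 0},
  {"x": 0, "y": 0, "z": 0, "twist": 0},
])

```text
clock: 25.0
tool_pos: [0.5519, -0.1085, 0.142]
tool_rot: [-0.0, 0.874, 0.485, -0.0]
contact_force: [0.1, -0.1, -1.6]
finger_gap: 0.0156
grip_force: 45.0
```

apply_moves([
  {"x": 0, "y": 0, "z": 0.004, "twist": 0},
  {"x": 0, "y": 0, "z": 0.004, "twist": 0},
  {"x": 0, "y": 0, "z": 0.004, "twist": 0},
  {"x": 0, "y": 0, "z": 0, "twist": 0},
])

```text
clock: 25.5
tool_pos: [0.552, -0.1086, 0.1301]
tool_rot: [-0.0, 0.874, 0.485, -0.0]
contact_force: [-0.8, -0.5, -2.1]
finger_gap: 0.0153
grip_force: 45.0
```

apply_moves([
  {"x": 0, "y": 0, "z": 0.003, "twist": 0},
  {"x": 0, "y": 0, "z": 0.002, "twist": 0},
  {"x": 0, "y": 0, "z": 0.0015, "twist": 0},
  {"x": 0, "y": 0, "z": 0, "twist": 0},
])

```text
clock: 26.0
tool_pos: [0.5522, -0.1086, 0.1239]
tool_rot: [-0.0, 0.874, 0.485, -0.0]
contact_force: [-0.2, 0.4, -2.6]
finger_gap: 0.0156
grip_force: 45.0
```

```bash
python3 -c "
from h import *
go(.5525,-.1087,.1235,-2.1)"
```

```text
t 26.00 pos [ 0.5522 -0.1086  0.1239] psi 58.06 tilt [-0.  0. -1.] F [-0.2  0.4 -2.6] gap 0.0156 gf 45.0 j7 -0.05
shift tool [0.0001 0.0003 0.0004] twist 60.16
```

apply_moves([
  {"x": 0, "y": 0, "z": 0.001, "twist": 0},
  {"x": 0, "y": 0, "z": 0, "twist": 0},
])

```text
clock: 26.25
tool_pos: [0.5524, -0.1086, 0.1235]
tool_rot: [-0.0, 0.874, 0.485, 0.0]
contact_force: [-2.1, 1.1, 4.5]
finger_gap: 0.0155
grip_force: 45.0
```

apply_moves([
  {"x": 0, "y": 0, "z": 0, "twist": 5},
  {"x": 0, "y": 0, "z": 0, "twist": 5},
  {"x": 0, "y": 0, "z": 0, "twist": 0},
])

```text
clock: 26.62
tool_pos: [0.5529, -0.1088, 0.1235]
tool_rot: [0.001, 0.913, 0.407, 0.001]
contact_force: [0.6, 0.4, 3.9]
finger_gap: 0.0154
grip_force: 45.0
```

Rim is on the shoulder, with a reaction of about +7 N. I keep turning.

apply_moves([
  {"x": 0, "y": 0, "z": 0, "twist": 6},
  {"x": 0, "y": 0, "z": 0, "twist": 6},
  {"x": 0, "y": 0, "z": 0, "twist": 6},
  {"x": 0, "y": 0, "z": 0, "twist": 6},
  {"x": 0, "y": 0, "z": 0, "twist": 6},
  {"x": 0, "y": 0, "z": 0, "twist": 0},
])

```text
clock: 27.38
tool_pos: [0.553, -0.1088, 0.1235]
tool_rot: [0.0, 0.988, 0.158, 0.001]
contact_force: [0.2, 0.6, 4.2]
finger_gap: 0.0155
grip_force: 45.0
```

apply_moves([
  {"x": 0, "y": 0, "z": 0, "twist": 6},
  {"x": 0, "y": 0, "z": 0, "twist": 5},
  {"x": 0, "y": 0, "z": 0, "twist": 4},
  {"x": 0, "y": 0, "z": 0, "twist": 3},
  {"x": 0, "y": 0, "z": 0, "twist": 0},
])

```text
clock: 28.0
tool_pos: [0.5529, -0.1088, 0.1235]
tool_rot: [0.0, 1.0, 0.001, 0.001]
contact_force: [-0.1, -0.2, 4.8]
finger_gap: 0.0159
grip_force: 45.0
```

```bash
python3 -c "
from h import *
go(.5525,-.1087,.1235,-2.1);print(bot.get_obs()['ft_torque'])"
```

```text
t 28.00 pos [ 0.5529 -0.1088  0.1235] psi 0.17 tilt [ 0.001 -0.    -1.   ] F [-0.1 -0.2  4.8] gap 0.0159 gf 45.0 j7 -0.87
shift tool [-0.0004 -0.0002 -0.    ] twist 2.27
[ 0.06050046  0.21257339 -0.03552175]
```

apply_moves([
  {"x": 0, "y": 0, "z": 0, "twist": 1.5},
  {"x": 0, "y": 0, "z": 0, "twist": 1.5},
  {"x": 0, "y": 0, "z": 0, "twist": 1.5},
  {"x": 0, "y": 0, "z": 0, "twist": 0},
])

```text
clock: 28.5
tool_pos: [0.5528, -0.109, 0.1235]
tool_rot: [0.0, 0.999, -0.038, 0.001]
contact_force: [-0.4, -1.3, 6.5]
finger_gap: 0.0156
grip_force: 45.2
```

```bash
python3 -c "
from h import *
go(.5525,-.1087,.1235,-2.1);print(bot.get_obs()['ft_torque'])"
```

```text
t 28.50 pos [ 0.5528 -0.109   0.1235] psi -4.32 tilt [ 0.001 -0.001 -1.   ] F [-0.4 -1.3  6.5] gap 0.0156 gf 45.2 j7 -0.93
shift tool [-0.0004 -0.0002 -0.    ] twist -2.22
[-0.07841338  0.23714096  0.51365712]
```

Torque about the vertical rose to 0.5 N m at the expected angle, so the stop is reached. I press a bit more, then relieve it, release and check.

apply_moves([
  {"x": 0, "y": 0, "z": 0, "twist": 1.5},
  {"x": 0, "y": 0, "z": 0, "twist": 0},
])

```text
clock: 28.75
tool_pos: [0.5528, -0.109, 0.1235]
tool_rot: [0.001, 0.999, -0.05, 0.0]
contact_force: [-0.7, -0.7, 5.2]
finger_gap: 0.0156
grip_force: 46.0
```

```bash
python3 -c "
from h import *
go(.5525,-.1087,.1235,-2.1);print(bot.get_obs()['ft_torque'])"
```

```text
t 28.75 pos [ 0.5528 -0.109   0.1235] psi -5.76 tilt [ 0.001 -0.001 -1.   ] F [-0.7 -0.7  5.2] gap 0.0156 gf 46.0 j7 -0.95
shift tool [-0.0004 -0.0002 -0.    ] twist -3.66
[-0.12201056  0.2122181   0.94392905]
```

apply_moves([
  {"x": 0, "y": 0, "z": -0.001, "twist": -1.5},
  {"x": 0, "y": 0, "z": 0, "twist": 0},
])

```text
clock: 29.0
tool_pos: [0.5524, -0.1087, 0.1238]
tool_rot: [0.0, 0.999, -0.038, 0.0]
contact_force: [2.6, -1.9, -1.9]
finger_gap: 0.0158
grip_force: 45.2
```

apply_moves([
  {"x": 0, "y": 0, "z": 0, "twist": 0},
  {"x": 0, "y": 0, "z": 0, "twist": 0},
  {"x": 0, "y": 0, "z": 0, "twist": 0},
  {"x": 0, "y": 0, "z": 0, "twist": 0},
  {"x": 0, "y": 0, "z": -0.03, "twist": 0},
  {"x": 0, "y": 0, "z": -0.05, "twist": 0},
  {"x": -0.06, "y": 0, "z": -0.01, "twist": 0},
  {"x": -0.06, "y": 0, "z": 0, "twist": 0},
  {"x": -0.06, "y": 0, "z": 0, "twist": 0},
  {"x": 0, "y": 0, "z": 0, "twist": 0},
], jaw=1)

```text
clock: 30.25
tool_pos: [0.3678, -0.0924, 0.2127]
tool_rot: [-0.004, 0.999, -0.039, -0.002]
contact_force: [-0.0, -0.4, 0.4]
finger_gap: 0.088
grip_force: 0.0
```

```bash
python3 -c "
from bar import *
bar(.5525,-.1087,.15,.12);go(.5525,-.1087,.1235,-2.1)
c=cam('top','t4.png');cv2.imwrite('pics/t4c.png',cv2.resize(c['pixels'][180:300,280:400],None,fx=5,fy=5,interpolation=2))"
```

```text
top bar 230 0.1496 [ 551.6 -108.2] [15.9 64.6] 86.95 disc 1515 0.1198 ((551.2059326171875, -108.17613220214844), 53.8350830078125)
scene bar 267 0.1498 [ 554.2 -108.6] [15.9 65.5] 86.83 disc 1708 0.1204 ((554.2586059570312, -108.98169708251953), 53.24626922607422)
t 30.35 pos [ 0.3733 -0.094   0.2143] psi -4.39 tilt [ 0.002  0.002 -1.   ] F [1.2 0.3 0.3] gap 0.0879 gf 0.0 j7 -1.17
shift tool [0.1797 0.0011 0.0911] twist -2.29
```

View pics/t4c.png

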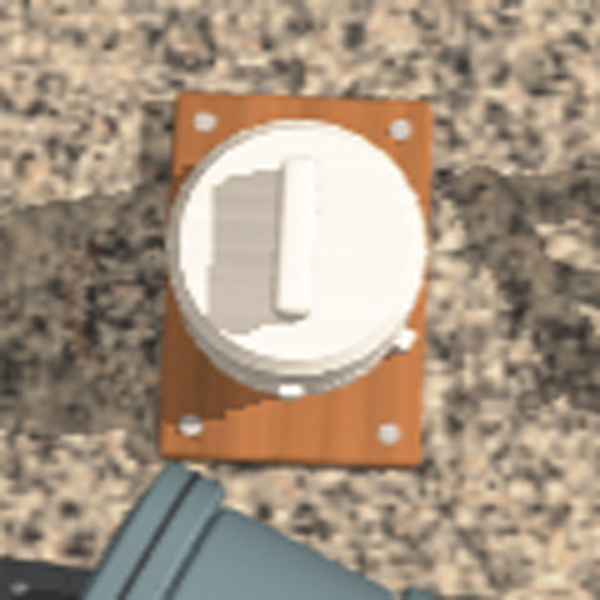

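The crop shows the bar from (300,160) to (290,315), parallel to the board's long edge. The disc is at z = 0.120, so the cover is fully down, and the arm is clear.

```bash
python3 -c "
from plant import ticket
print(ticket.close_job())"
```

```text
the job is handed in; nothing more can be done
None
```

The canister stands upright in the lower shell, and the cover is fully down and turned clockwise to its stop with its bar along the board's long side; everything was released and the job handed in at about 30 s.

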